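# Release the locker latch through its small hole and slide the lid open

## Robot

A 6-joint arm with a two-finger parallel gripper is mounted at the origin on the work surface. World frame = base frame: x ahead of the robot, y to its left, z up, the work surface at z = 0. Lengths are in mm, angles in rad, forces in N, time in s.
With the tool pointing down it reaches from about 300 to 1000 mm from the base axis. Payload 5.1 kg.
Tool frame: the origin (TCP) lies at the very end of the fingers, on their centre line; the grasp point (between the pads) lies 19 mm behind it; z points along the fingers, y is the line along which they close (so a half turn about z gives the same grasp; the last joint's range is limited). The gripper opens to 95 mm and grips with 3 to 60 N. Pads are 20 mm wide; open, the fingers measure 119 mm over their backs; the gripper's body (75 mm by 180 mm) begins 59 mm behind the grasp point.
Start: joints at [-0.083, 0.124, 1.65, -0, 1.367, -0.083], TCP at [649.988, -0.028, 184.056] pointing down, gripper open.
Joint ranges: [-2.61, 2.61], [-1.02, 2.33], [0.03, 2.71], [-1.35, 4.49], [0.32, 2.68], [-2.91, 2.91]. Speed limits (rad/s): [2.57, 2.57, 3.14, 3.14, 3.14, 3.14].

## Interface

Orientations are given as a unit quaternion [w, x, y, z].
In Python, from station import r gives the robot as it stands. The module is installed in compiled form; this text tells all that it offers.
- The arm moves only by the tool jog_arm, never from a script. Its argument "moves" is text: rows parted by semicolons, each of 6 numbers parted by spaces: the shift along the tool's x, y, z in units of 40 mm (1.0 is 40 mm), then the turn, a rotation vector about the tool's x, y, z in units of 5 degrees (1.0 is 5 degrees). In form: x y z wx wy wz; .... A call has 1 to 10 rows; each row is the pose to reach, as a shift and turn from the pose commanded when the call began, along the tool's axes at that moment; what a row does not reach only later rows make up. A row lasts 1/12 s, in which the tool goes at most 41.7 mm and 7.16 degrees, less where a joint would pass 70% of its speed; a pose out of reach is approached as far as the arm can. A call with a gripper value outside its range is refused whole. "gripper" is the closure, from -1 (fully open) to 1 (shut), set as the call begins (left out, the last holds). The fingers move at their own pace and stop on an object; "force" is the grip in N (left out, the last holds). Time passes only in rows, so rows that repeat a pose let the fingers close. It gives the time, the measured TCP pose, the force, the opening and the grip force at its end, in the units of the state.
- r.get_obs(): the state, without advancing time (a new reading comes with each control period).
- r.grab_frame(name): name is "scene" or "side" or "wrist"; returns the picture (480x640x3 uint8, red, green, blue); there is no depth.
- r.get_calibration(name): a dict with "K" (3x3 intrinsics, pixels), "k1" (the pictures are not rectified: a ray, as slopes to the right and down, at radius r is drawn at 1 + k1 r^2 times it, then the intrinsics apply), "rvec" (rotation vector, rad) and "tvec" (3), from world to camera coordinates, as OpenCV has them; the wrist camera has in their place "T_tool_cam" (4x4, takes a point from camera to tool coordinates, whose origin is the TCP and whose axes are the flange's). Camera axes: x right, y down, z forward; pixel columns grow to the right and rows downward; lengths in mm; the calibration is good to about 2 mm. A picture is of the moment at which its call begins: read the wrist's pose just before it. get_calibration takes no time and is no camera call.
- r.finish_job(): hands the job in; it is judged then, once.
The state is a dict: "time": time; "q": joint angles; "dq": joint speeds; "joint_efforts": joint torques, N m; "ee_pos": TCP position; "tcp_rot": TCP orientation; "wrist_force": force on the tool from outside, world axes, zero at the start; "torque": the same for the moment, N m; "gripper_width": finger opening in mm; "gripper_force": force on a finger pad.
Only numpy, scipy, OpenCV 4.12 (cv2) and the standard library are available. Lean on these libraries where they do the work, as an engineer would, in place of code of your own. Each camera call takes 0.05 s, during which the arm holds its last target. There are 200 camera calls.

## Task

Take the wooden dowel from the blue tool stand and push it down through the small hole in the lid of the stainless locker until the hidden spring latch lets go, feeling for it gently because the thin latch bends if it is forced. Keep the dowel in the hole and slide the lid with it all the way open, then stand the dowel back upright in the empty socket of the stand. Work the lid only with the dowel, and leave the two punches and everything else on the bench where they are.

Things in the scene. Friction and masses are not known exactly. Their poses are not given: they have to be found in the camera images.
- locker: Stainless locker box fixed to the bench, 160 (its x) x 270 (its y) x 103 mm high; origin at the centre of its underside, z up. Its 148 x 140 x 6 mm lid (top face 98 mm above the bench) slides along the locker's +y to open. Below the lid a 24 mm wide gap along the path of the hole lets a dowel travel with it. More than 20 N between dowel and locker, lid or latch bends the latch.
- lid (a joint): How far the lid has slid open along the locker's +y, in m: 0 closed and latched (with 1.5 mm of play), 0.100 at the end stop. About 2 N of friction; it stays where it is left. It slides only while the latch is kept pushed down; after 25 mm of sliding the latch may be let go.
- hole (a point): Centre of the lid's hole at its top face; moves with the lid. Hole 16 mm wide, 2 mm chamfer, ring of red dots. The latch's flat brass screw end lies 8 to 22 mm below, set differently each time, unmeasured. Pushed down, its spring resists with 3 N at first plus 0.8 N per mm; it clears the keeper after 8 mm (9.4 N) and meets a hard stop after 12 mm (12.6 N).
- dowel: Light beech dowel, round, 12 mm in diameter, 140 mm long, with slightly chamfered ends; origin at the centre of its lower end, z along it. It weighs 14 to 28 g. It starts upright in one of the stand's three sockets, with its lower 35 mm inside.
- stand: Blue painted tool stand block fixed to the bench, 60 (its x) x 210 (its y) x 45 mm high; origin at the centre of its underside, z up. Three sockets 14 mm wide and 35 mm deep, with 2 mm chamfers, in its top at y = -70, 0 and +70 mm. One holds the dowel, the two others hold punches.
- socket0 (a point): Centre of the floor of the socket at the stand's y = -70 mm, 10 mm above the bench and 35 mm below the stand's top.
- socket1 (a point): The same for the middle socket.
- socket2 (a point): The same for the socket at the stand's y = +70 mm.
- punch_red: Steel pin punch with a red grip 20 mm wide, standing in a socket; origin at the centre of its lower end; its top is 83 mm above the bench. Leave it.
- punch_black: The same punch with a black grip. Leave it.
- tape: Orange tape measure, about 75 x 45 x 65 mm, on the bench nearer the robot; origin at the centre of its underside. Leave it.
- rivets: Glass jar with steel lid, 60 mm wide and 80 mm high; origin at the centre of its underside. Leave it.
- spray: Small yellow spray can, 60 mm wide and 130 mm high; origin at the centre of its underside. Leave it.
Things that resemble listed ones, but are neither listed nor needed, are in the scene too. Several things look just like the stand: the one meant starts farthest from the robot's base.

How it is judged (in metres and radians):
On the way, in this order (a step that is already met when the one before it is completed fails the run):
1. the dowel has been taken from the stand and its lower end is in the lid's hole, at least 5 mm deep (z of dowel in the frame of hole below -0.005 m and horizontal distance between dowel and hole below 0.008 m), for 0.1 s.
2. the lid has been slid open by 90 mm or more with the dowel still in its hole (value of joint lid above 0.09 m and z of dowel in the frame of hole below -0.002 m and horizontal distance between dowel and hole below 0.012 m), for 0.1 s.
At the end, for the whole second after the job is handed in: The lid stands open by at least 88 of its 100 mm, and the dowel stands released and still in its socket of the stand, its lower end within 6 mm of the socket floor's centre and within 7 degrees of upright (value of joint lid above 0.088 m and (distance between dowel and socket0 below 0.006 m or distance between dowel and socket1 below 0.006 m or distance between dowel and socket2 below 0.006 m) and angle between dowel's own z axis and vertical below 0.12 rad and linear speed of dowel below 0.02 m/s); the robot touches nothing.
It fails at once if the dowel presses on the locker, its lid or its latch with more than 20 N (contact force between dowel and locker above 20 N).
It fails at once if the robot itself pushes on the locker or its lid (over 3 N) (contact force between any of the arm, the fingers and locker above 3 N).
It fails at once if a punch is shifted by more than 15 mm (distance of any of punch_red, punch_black from where it was at the start of the episode above 0.015 m).
It fails at once if another thing on the bench is shifted by more than 20 mm (distance of any of tape, rivets, spray from where it was at the start of the episode above 0.02 m).
It also fails if it takes over 72 s, if anything falls off the work surface, if the arm or the gripper's body presses on something with over 40 N, if the wrist force passes 120 N, or if a joint passes its speed limit or range.

## Working session

There is one attempt and no reset: what is moved stays moved. The work goes in short steps, Python scripts to look and compute and a tool call to move; the robot and the scene stay as the last step left them, time stands still between calls to the robot, and variables do not carry over. Pictures are saved under pics/ and viewed, at most 10 in all, crops included, and the job is handed in when it is done.

Besides the shell and the picture viewer there is one more tool, called after ">>>" by a JSON object that holds its "fn" and its "kwargs". jog_arm: Moves the arm, as the interface text tells. Its arguments: {"type":"object","properties":{"moves":{"type":"string"},"gripper":{"type":"number"},"force":{"type":"number"}},"required":["moves"]}

```bash
mkdir -p pics; cat > h.py <<'E'
import numpy as np,cv2
from station import r
from scipy.spatial.transform import Rotation as R
def snap(n,f):
    o=r.get_obs(); im=r.grab_frame(n); cv2.imwrite(f'pics/{f}.png',im[:,:,::-1]); np.save(f'pics/{f}.npy',im)
    np.savez(f'pics/{f}_pose.npz',p=o['ee_pos'],q=o['tcp_rot']); return im,o
def cam(n,o=None):
    c=r.get_calibration(n); K=np.array(c['K'])
    if 'rvec' in c:
        Rm=cv2.Rodrigues(np.array(c['rvec'],float))[0]; t=np.array(c['tvec'],float).ravel()
        return K,c['k1'],Rm.T,-Rm.T@t
    T=np.array(c['T_tool_cam']); q=np.array(o['tcp_rot']); A=R.from_quat(q[[1,2,3,0]]).as_matrix()
    return K,c['k1'],A@T[:3,:3],A@T[:3,3]+np.array(o['ee_pos'])
def rays(C,uv):
    K,k1,Rw,c=C; uv=np.atleast_2d(np.array(uv,float))
    p=cv2.undistortPoints(uv[:,None],K,np.array([k1,0,0,0,0.]))[:,0]
    return c,(Rw@np.c_[p,np.ones(len(p))].T).T
def onz(C,uv,z):
    c,d=rays(C,uv); return c+d*((z-c[2])/d[:,2])[:,None]
def proj(C,P):
    K,k1,Rw,c=C; P=np.atleast_2d(P)
    return cv2.projectPoints((P-c)@Rw,np.zeros(3),np.zeros(3),K,np.array([k1,0,0,0,0.]))[0][:,0]
E
python3 - <<'E'
from h import *
for n in ('scene','side','wrist'):
    im,o=snap(n,n+'0'); C=cam(n,o); print(n,C[3],C[2][:,2],C[0][0,0],C[1])
print(o)
a=cv2.imread('pics/side0.png');b=cv2.imread('pics/wrist0.png')
cv2.imwrite('pics/sw0.png',cv2.resize(np.vstack([a,b]),(400,600)))
E
```

```text
scene [1571.99474648 -127.23437035  775.22402294] [-0.81074435  0.106385   -0.57565252] 599.1919919430646 -0.07731729519666503
side [ 87.09710703 555.82420144 506.70948926] [ 0.59666619 -0.62163708 -0.50750055] 516.8439363910336 -0.14792861293469747
wrist [649.63583612  65.32540561 383.23255751] [-0.00265579 -0.23609977 -0.97172519] 421.65185842351445 -0.06512109650219436
{'time': 0.1, 'q': array([-8.25839436e-02,  1.24458226e-01,  1.65149204e+00,  9.96493744e-06,
        1.36748838e+00, -8.25763410e-02]), 'dq': array([-0.00074131, -0.00224305, -0.00134505, -0.00015349,  0.00041207,
       -0.00073104]), 'joint_efforts': array([ 5.00436727e-04, -4.18875861e+01, -3.61097610e+01,  7.76667567e-02,
        4.61263221e-02, -8.66308574e-05]), 'ee_pos': array([6.49385368e+02, 3.54044611e-02, 1.82924983e+02]), 'tcp_rot': array([-7.07418806e-04,  7.07109882e-01,  7.07103078e-01, -5.92872391e-04]), 'wrist_force': array([ 0.29681434, -0.07843994, -0.3801387 ]), 'torque': array([-0.00997957, -0.00671357, -0.05851749]), 'gripper_force': 0.0, 'gripper_width': 95.33141268658156}
```

View pics/scene0.png

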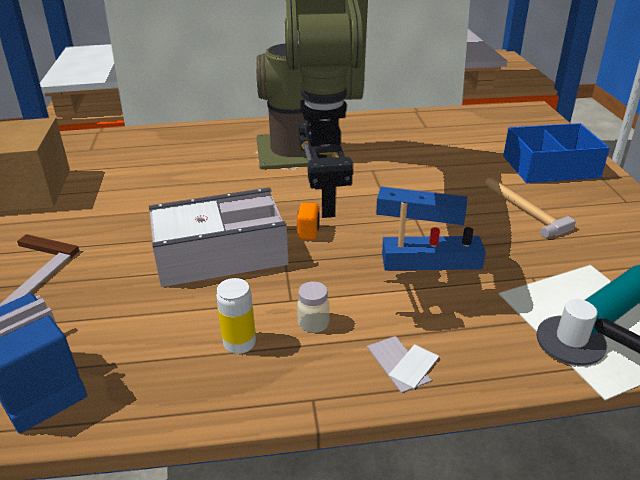

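View pics/side0.png

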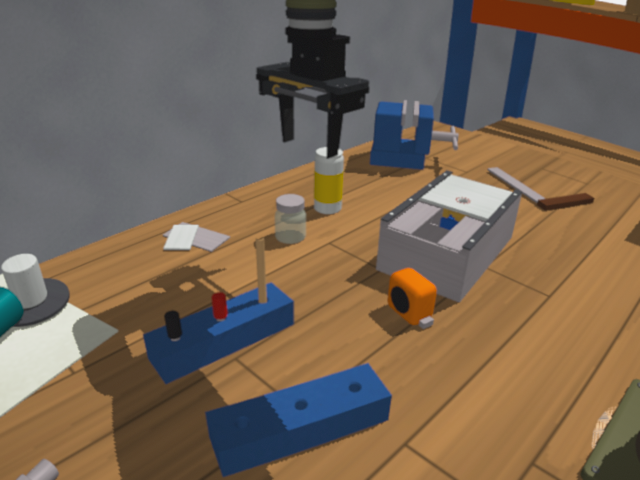

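Scene view: dowel at (403, 203–247) in the far stand, next to the red (435,236) and black (468,236) punches. The hole's red dots are at (201,219). In the side view the dowel is at (262, 240–302) and the hole at (463,200).

```bash
cat > m.py <<'E'
from h import *
def tri(C1,u1,C2,u2):
    c1,d1=rays(C1,u1);c2,d2=rays(C2,u2);d1=d1[0];d2=d2[0]
    s=np.linalg.lstsq(np.c_[d1,-d2],c2-c1,rcond=None)[0]
    a=c1+s[0]*d1;b=c2+s[1]*d2;return (a+b)/2,np.linalg.norm(a-b)
S=cam('scene');D=cam('side')
ims={n:np.load(f'pics/{n}0.npy') for n in('scene','side')}
def red(n,x0,y0,x1,y1):
    h=cv2.cvtColor(ims[n],cv2.COLOR_RGB2HSV)[y0:y1,x0:x1].astype(int)
    m=((h[...,0]<10)|(h[...,0]>168))&(h[...,1]>50)
    y,x=np.nonzero(m);return [(x.min()+x.max())/2+x0,(y.min()+y.max())/2+y0],len(x)
a,na=red('scene',185,208,218,230);b,nb=red('side',450,190,478,210)
print(a,na,b,nb)
print('hole scene',onz(S,a,98),'side',onz(D,b,98),'tri',tri(S,a,D,b))
# dowel wood mask
def dow(n,x0,y0,x1,y1):
    h=cv2.cvtColor(ims[n],cv2.COLOR_RGB2HSV)[y0:y1,x0:x1].astype(int)
    for y in range(0,y1-y0,4): print(y+y0,h[y,:,0].tolist(),ims[n][y+y0,x0:x1,2].tolist())
print('dowel tri top',tri(S,[404,204],D,[260,241]),'base',tri(S,[402,246],D,[264,301]))
print('dowel base z45',onz(S,[402,246],45),onz(D,[264,301],45))
print('red top',tri(S,[435.5,230],D,[219,295]),'black',tri(S,[468,229.5],D,[173,315]))
for nm,uv in dict(L0=(149,206),L1=(269,191),L2=(287,234),L3=(155,252)).items(): print(nm,onz(S,uv,103))
for nm,uv in dict(A=(383,239),B=(484,236)).items(): print(nm,onz(S,uv,45))
for nm,uv in dict(A=(288,290),B=(147,333),).items(): print('side',nm,onz(D,uv,45))
print('tape',onz(S,(308,238),0),'jar',onz(S,(314,328),0),'spray',onz(S,(239,348),0),'other stand',onz(S,[(377,190),(467,196)],45))
def big(n,x0,y0,x1,y1,k): return cv2.resize(ims[n][y0:y1,x0:x1,::-1],None,fx=k,fy=k,interpolation=cv2.INTER_CUBIC)
A=big('scene',140,180,300,270,5);B=big('side',370,170,530,240,5)
cv2.imwrite('pics/lock.png',cv2.resize(np.vstack([A,B]),(600,600)))
E
python3 m.py
```

```text
[np.float64(201.0), np.float64(218.5)] 19 [np.float64(462.5), np.float64(200.0)] 2
hole scene [[ 490.66621639 -237.314154     98.        ]] side [[ 488.80194769 -240.0828626    98.        ]] tri (array([ 488.60619562, -238.13536323,   97.82857736]), np.float64(2.3107958506760697))
dowel tri top (array([569.00352897, 174.60025726, 144.17376563]), np.float64(3.0889119231361137)) base (array([568.68997062, 175.63825257,  40.83095593]), np.float64(7.910642370763007))
dowel base z45 [[577.47376659 176.89191174  45.        ]] [[563.64069407 174.8644874   45.        ]]
red top (array([579.76755066, 243.15514214,  81.33056745]), np.float64(4.404467386480301)) black (array([586.95382103, 312.01413268,  80.20133911]), np.float64(3.3244981260740474))
L0 [[ 430.73219966 -350.39330945  103.        ]]
L1 [[406.33203042 -88.32648422 103.        ]]
L2 [[582.50306205 -63.97542168 103.        ]]
L3 [[ 606.33876017 -322.04552229  103.        ]]
A [[546.30169968 143.02104421  45.        ]]
B [[567.19390108 361.77947974  45.        ]]
side A [[559.50684874 130.88546499  45.        ]]
side B [[618.21030649 337.6586746   45.        ]]
tape [[454.10621855  -8.36815388   0.        ]] jar [[750.87252901 -32.68361278   0.        ]] spray [[ 7.83782010e+02 -1.73790480e+02  1.13686838e-13]] other stand [[340.00369009 174.71901239  45.        ]
 [399.13140075 381.90376475  45.        ]]
```

View pics/lock.png

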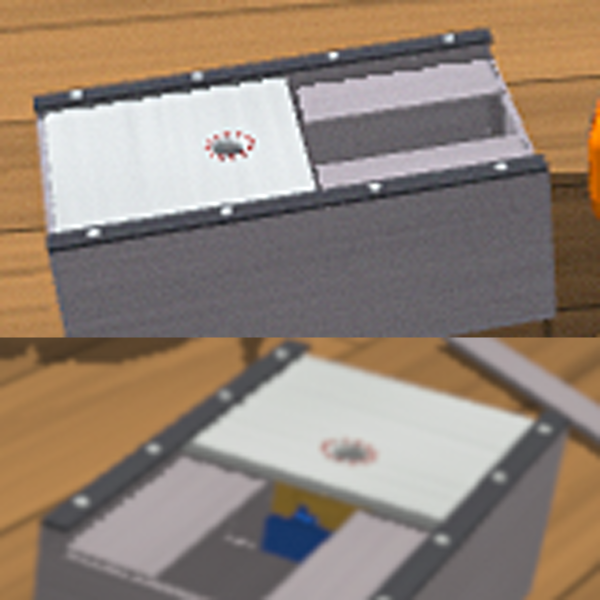

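View pics/wrist0.png

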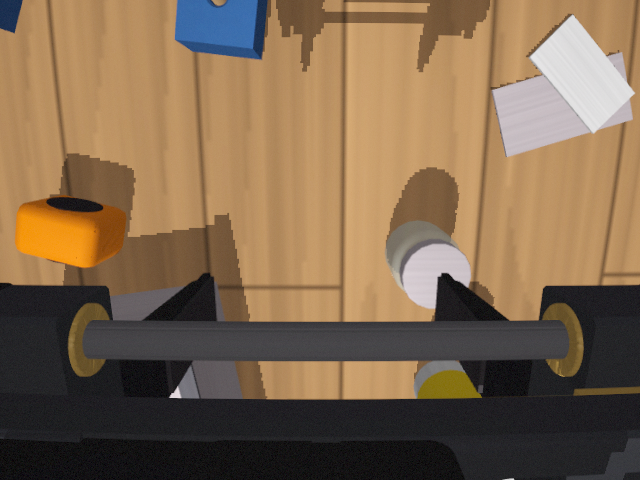

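The crops show the closed white lid with the red-dot hole, sliding toward world +y (locker yaw about 5°). The first wrist view shows jar, tape and a stand edge, with the grasp centre hidden behind the gripper bar. I'll move so the wrist camera sits above the dowel.

>>> {"fn": "jog_arm", "kwargs": {"moves": "0.65 -0.4 0 0 0 0; 1.3 -0.8 0 0 0 0; 1.95 -1.2 0 0 0 0; 2.6 -1.6 0 0 0 0; 3.25 -2 0 0 0 0; 3.25 -2 0 0 0 0; 3.25 -2 0 0 0 0; 3.25 -2 0 0 0 0", "gripper": -1}}

```text
time: 0.82
ee_pos: [570.1, 129.6, 183.9]
tcp_rot: [0.0, 0.707, 0.707, -0.0]
wrist_force: [0.1, 0.1, -0.4]
gripper_width: 95.0
gripper_force: 0.0
```

```bash
python3 - <<'E'
from h import *
im,o=snap('wrist','w1'); C=cam('wrist',o); print(o['ee_pos'],o['wrist_force'],C[3])
print('pred dowel top',proj(C,[[569,175,150],[569,175,45],[578,243,83]]))
E
```

```text
[570.13850489 129.64165797 183.92834535] [ 0.10727534  0.05636208 -0.44667551] [569.99579052 195.06101357 384.19383114]
pred dowel top [[323.83797073 178.11055044]
 [324.38781215 166.73626578]
 [337.48641458  68.58893621]]
```

View pics/w1.png

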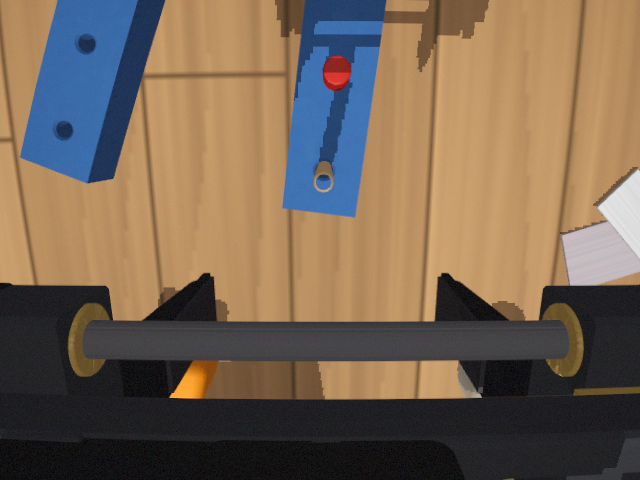

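Dowel top at (323,181), within 2 mm of the prediction, so it's at about (568.5, 173.5). Descend and grip.

>>> {"fn": "jog_arm", "kwargs": {"moves": "0.55 -0.02 0 0 0 0; 1.1 -0.04 0 0 0 0; 1.1 -0.04 0 0 0 0; 1.1 -0.04 0.5 0 0 0; 1.1 -0.04 1 0 0 0; 1.1 -0.04 1.5 0 0 0; 1.1 -0.04 2 0 0 0; 1.1 -0.04 2.2 0 0 0; 1.1 -0.04 2.2 0 0 0; 1.1 -0.04 2.2 0 0 0"}}

```text
time: 1.7
ee_pos: [568.8, 173.2, 96.1]
tcp_rot: [-0.0, 0.707, 0.707, -0.0]
wrist_force: [-0.8, 0.4, 1.2]
gripper_width: 95.1
gripper_force: 0.0
```

>>> {"fn": "jog_arm", "kwargs": {"moves": "0 0 0 0 0 0; 0 0 0 0 0 0; 0 0 0 0 0 0; 0 0 0 0 0 0; 0 0 0 0 0 0; 0 0 0 0 0 0; 0 0 0 0 0 0; 0 0 0 0 0 0; 0 0 0 0 0 0; 0 0 0 0 0 0", "gripper": 1, "force": 30}}

```text
time: 2.53
ee_pos: [568.3, 174.0, 96.0]
tcp_rot: [-0.0, 0.707, 0.707, -0.0]
wrist_force: [-0.7, -0.1, -0.1]
gripper_width: 33.7
gripper_force: 0.0
```

>>> {"fn": "jog_arm", "kwargs": {"moves": "0 0 0 0 0 0; 0 0 0 0 0 0; 0 0 0 0 0 0; 0 0 0 0 0 0; 0 0 0 0 0 0; 0 0 0 0 0 0; 0 0 0 0 0 0; 0 0 0 0 0 0"}}

```text
time: 3.2
ee_pos: [568.4, 174.0, 96.0]
tcp_rot: [-0.0, 0.707, 0.707, -0.0]
wrist_force: [0.3, -0.4, 0.8]
gripper_width: 11.0
gripper_force: 30.0
```

>>> {"fn": "jog_arm", "kwargs": {"moves": "0 0 -0.2 0 0 0; 0 0 -0.6 0 0 0; 0 0 -1 0 0 0; 0 0 -1.4 0 0 0; 0 0 -1.8 0 0 0; 0 0 -2.2 0 0 0; 0 0 -2.6 0 0 0; 0 0 -2.9 0 0 0; 0 0 -3.1 0 0 0; 0 0 -3.1 0 0 0"}}

```text
time: 4.03
ee_pos: [569.5, 174.2, 222.8]
tcp_rot: [0.001, 0.707, 0.707, 0.002]
wrist_force: [0.6, 0.9, -0.6]
gripper_width: 10.8
gripper_force: 30.0
```

>>> {"fn": "jog_arm", "kwargs": {"moves": "-0.3 -0.1 0 0 0 1; -0.9 -0.25 0 0 0 2; -1.6 -0.4 0 0 0 3; -2.3 -0.6 0 0 0 4; -3 -0.8 0 0 0 5; -3.7 -1 0 0 0 6; -4.4 -1.2 0 0 0 7; -5.1 -1.4 0 0 0 8; -5.6 -1.5 0 0 0 8.5; -5.6 -1.5 0 0 0 8.5"}}

```text
time: 4.87
ee_pos: [507.1, -52.8, 218.9]
tcp_rot: [0.0, 0.916, 0.4, -0.001]
wrist_force: [0.6, -0.1, -0.3]
gripper_width: 10.8
gripper_force: 30.0
```

```bash
python3 - <<'E'
from h import *
o=r.get_obs(); A=R.from_quat(np.array(o['tcp_rot'])[[1,2,3,0]]).as_matrix()
print(o['ee_pos'],np.degrees(np.arctan2(A[1,0],A[0,0])),o['q'],o['wrist_force'],o['gripper_width'])
print('shift units to hover', A.T@(np.array([459,-238,220])-o['ee_pos'])/40)
E
```

```text
[507.13528599 -52.84495581 218.92216086] 47.20717057365319 [-2.08340951e-01 -2.09936605e-01  1.91481612e+00 -1.27478672e-03
  1.43841944e+00  5.38704957e-01] [ 0.59393816 -0.12947266 -0.32212157] 10.792349042264622
shift units to hover [-4.21429996  2.26154879 -0.02053343]
```

>>> {"fn": "jog_arm", "kwargs": {"moves": "-0.4 0.2 0 0 0 1; -1 0.5 0 0 0 2; -1.7 0.9 0 0 0 3; -2.4 1.3 0 0 0 4; -3.1 1.7 0 0 0 5; -3.7 2 0 0 0 6; -4.2 2.26 0 0 0 7; -4.2 2.26 0 0 0 8; -4.2 2.26 0 0 0 8.4; -4.2 2.26 0 0 0 8.4"}}

```text
time: 5.7
ee_pos: [461.4, -234.6, 219.0]
tcp_rot: [-0.001, 0.999, 0.048, -0.001]
wrist_force: [0.6, 0.1, -1.1]
gripper_width: 11.2
gripper_force: 30.0
```

```bash
python3 - <<'E'
from h import *
im,o=snap('wrist','w2'); C=cam('wrist',o); print(o['ee_pos'],o['tcp_rot'],o['wrist_force'],C[3])
p=o['ee_pos'];print('pred',proj(C,[[490,-238,98],p,p-np.array([0,0,86])]))
E
```

```text
[ 461.37787712 -234.60917025  219.00686014] [-7.03403142e-04  9.98855728e-01  4.78161275e-02 -5.97497952e-04] [ 0.64406309  0.0609607  -1.11052246] [ 526.95085516 -229.0176517   419.22965283]
pred [[332.78855473 191.1549956 ]
 [324.31563881 276.13458065]
 [324.70070028 237.47483454]]
```

View pics/w2.png

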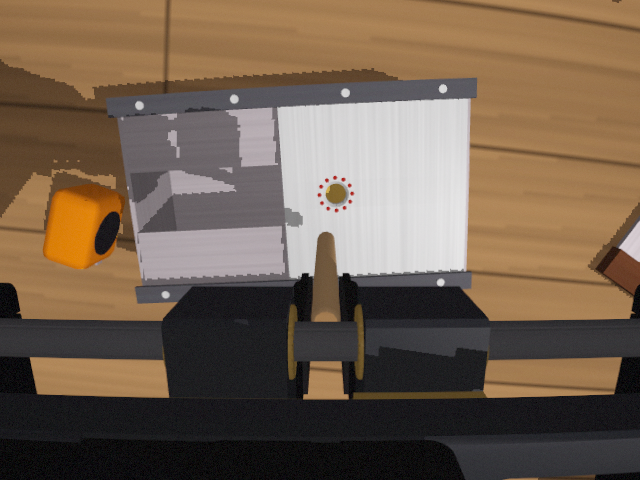

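The picture shows the hole ring at (336,194) and the dowel tip at (326,236), unobstructed. I'll measure both, plus the rail direction.

```bash
python3 - <<'E'
from h import *
im=np.load('pics/w2.npy');P=np.load('pics/w2_pose.npz');o=dict(ee_pos=P['p'],tcp_rot=P['q']);C=cam('wrist',o)
h=cv2.cvtColor(im,cv2.COLOR_RGB2HSV).astype(int)
m=np.zeros(im.shape[:2],bool);s=h[165:225,305:370];m[165:225,305:370]=((s[...,0]<8)|(s[...,0]>170))&(s[...,1]>100)
n,l,st,ce=cv2.connectedComponentsWithStats(m.astype(np.uint8))
pts=np.array([c for c,a in zip(ce[1:],st[1:,4]) if a>=3],float); w=onz(C,pts,98)[:,:2]
A=np.c_[2*w,np.ones(len(w))];x=np.linalg.lstsq(A,(w**2).sum(1),rcond=None)[0];rad=np.sqrt(x[2]+x[0]**2+x[1]**2)
print('hole',x[:2],'r',rad,len(w),proj(C,[[x[0],x[1],98]]))
# rails: dots on rails, z103
dots=[]
for u,v in [(139,105),(234,99),(345,93),(443,89),(165,295),(440,282)]:
    g=im[v-7:v+8,u-7:u+8].min(2).astype(int);yy,xx=np.nonzero(g>160);dots.append((xx.mean()+u-7,yy.mean()+v-7))
d=onz(C,dots,103);print(d.round(1))
for a,b in((3,0),(5,4)): e=d[b]-d[a];print('yaw',np.degrees(np.arctan2(-e[0],e[1])),np.linalg.norm(e))
# tip edges: wood rows
for v in range(228,262,3):
    r_=h[v,300:350]; ww=np.nonzero((r_[:,1]>75)&(r_[:,0]>5)&(r_[:,0]<25))[0]
    print(v,(ww.min()+300,ww.max()+300,len(ww)) if len(ww) else None)
p=o['ee_pos']; q=p-np.array([0,0,86])
ang=np.linspace(0,2*np.pi,60);cc=proj(C,q+6*np.c_[np.cos(ang),np.sin(ang),0*ang]);print('pred tip circle',cc.min(0),cc.max(0))
q=P['q'];Am=R.from_quat(q[[1,2,3,0]]).as_matrix();print('toolz',Am[:,2],'toolx yaw',np.degrees(np.arctan2(Am[1,0],Am[0,0])))
E
```

```text
hole [ 488.24238711 -239.97390972] r 12.501800326573486 12 [[335.13491841 193.69177502]]
[[ 540.3  -91.   103. ]
 [ 550.4 -160.3  103. ]
 [ 561.9 -239.6  103. ]
 [ 571.9 -309.   103. ]
 [ 395.6 -111.7  103. ]
 [ 427.1 -330.   103. ]]
yaw 8.2626467375089 220.32414876976102
yaw 8.196544435411115 220.50274606455676
228 None
231 None
234 (np.int64(321), np.int64(331), 11)
237 (np.int64(319), np.int64(332), 14)
240 (np.int64(318), np.int64(333), 16)
243 (np.int64(318), np.int64(333), 16)
246 (np.int64(317), np.int64(333), 17)
249 (np.int64(317), np.int64(334), 18)
252 (np.int64(317), np.int64(334), 18)
255 (np.int64(316), np.int64(334), 19)
258 (np.int64(316), np.int64(334), 19)
261 (np.int64(316), np.int64(335), 20)
pred tip circle [316.0941379  229.03867609] [333.31394713 245.82359962]
toolz [-0.0012609   0.00134806 -0.9999983 ] toolx yaw 5.481464245313565
```

>>> {"fn": "jog_arm", "kwargs": {"moves": "0.3 0.09 0 0 0 -0.25; 0.68 0.186 0 0 0 -0.54; 0.68 0.186 0 0 0 -0.54; 0.68 0.186 0.2 0 0 -0.54; 0.68 0.186 0.4 0 0 -0.54; 0.68 0.186 0.6 0 0 -0.54; 0.68 0.186 0.75 0 0 -0.54; 0.68 0.186 0.75 0 0 -0.54; 0.68 0.186 0.75 0 0 -0.54", "force": 45}}

```text
time: 6.5
ee_pos: [488.7, -239.5, 189.2]
tcp_rot: [-0.0, 0.997, 0.071, -0.001]
wrist_force: [-0.1, -0.7, 0.7]
gripper_width: 10.9
gripper_force: 45.0
```

```bash
python3 - <<'E'
from h import *
im,o=snap('wrist','w3'); C=cam('wrist',o); print(o['ee_pos'],o['tcp_rot'],o['wrist_force'])
p=o['ee_pos'];print('pred',proj(C,[[488.2,-240,98],p-np.array([0,0,86])]))
cv2.imwrite('pics/w3c.png',cv2.resize(im[180:300,260:400,::-1],None,fx=4,fy=4))
E
```

```text
[ 488.67107753 -239.46307598  189.16530104] [-4.51039315e-04  9.97446028e-01  7.14202123e-02 -6.09184276e-04] [-0.14059322 -0.72495406  0.69716697]
pred [[325.33850427 236.54656032]
 [324.66896747 237.4333671 ]]
```

View pics/w3c.png

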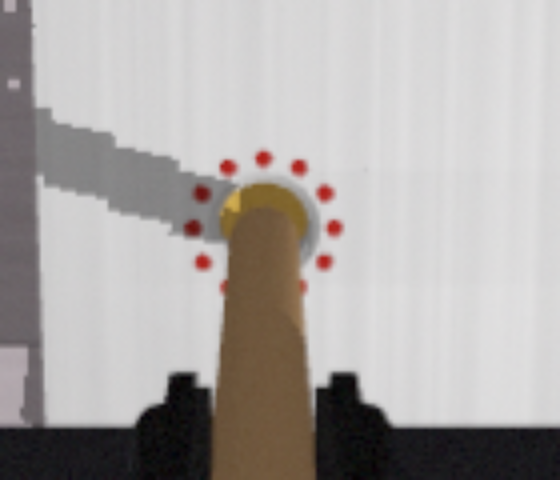

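The tip sits centred laterally over the ring (ring centre at crop (264,229)) and about 1 mm short in +x. I'll nudge it and enter.

>>> {"fn": "jog_arm", "kwargs": {"moves": "0.02 0 0 0 0 0; 0.02 0 0.05 0 0 0; 0.02 0 0.1 0 0 0; 0.02 0 0.15 0 0 0; 0.02 0 0.2 0 0 0; 0.02 0 0.25 0 0 0; 0.02 0 0.27 0 0 0; 0.02 0 0.27 0 0 0; 0.02 0 0.27 0 0 0; 0.02 0 0.27 0 0 0"}}

```text
time: 7.38
ee_pos: [490.2, -239.7, 179.3]
tcp_rot: [0.0, 0.997, 0.071, 0.0]
wrist_force: [0.3, 0.3, -0.1]
gripper_width: 11.0
gripper_force: 45.0
```

>>> {"fn": "jog_arm", "kwargs": {"moves": "0 0 0.03 0 0 0; 0 0 0.06 0 0 0; 0 0 0.09 0 0 0; 0 0 0.12 0 0 0; 0 0 0.15 0 0 0; 0 0 0.15 0 0 0; 0 0 0.15 0 0 0"}}

```text
time: 7.97
ee_pos: [490.0, -239.6, 173.1]
tcp_rot: [-0.0, 0.997, 0.071, -0.0]
wrist_force: [0.5, 0.1, -0.4]
gripper_width: 10.3
gripper_force: 45.0
```

>>> {"fn": "jog_arm", "kwargs": {"moves": "0 0 0.03 0 0 0; 0 0 0.06 0 0 0; 0 0 0.09 0 0 0; 0 0 0.12 0 0 0; 0 0 0.15 0 0 0; 0 0 0.15 0 0 0; 0 0 0.15 0 0 0"}}

```text
time: 8.55
ee_pos: [490.1, -239.6, 167.1]
tcp_rot: [-0.0, 0.997, 0.072, -0.0]
wrist_force: [0.3, 0.0, -0.5]
gripper_width: 11.1
gripper_force: 45.0
```

>>> {"fn": "jog_arm", "kwargs": {"moves": "0 0 0.03 0 0 0; 0 0 0.06 0 0 0; 0 0 0.08 0 0 0; 0 0 0.1 0 0 0; 0 0 0.1 0 0 0; 0 0 0.1 0 0 0"}}

```text
time: 9.05
ee_pos: [490.1, -239.6, 163.2]
tcp_rot: [-0.0, 0.997, 0.071, -0.0]
wrist_force: [-0.6, 0.2, -0.3]
gripper_width: 10.9
gripper_force: 45.0
```

>>> {"fn": "jog_arm", "kwargs": {"moves": "0 0 0.02 0 0 0; 0 0 0.04 0 0 0; 0 0 0.06 0 0 0; 0 0 0.08 0 0 0; 0 0 0.1 0 0 0; 0 0 0.1 0 0 0; 0 0 0.1 0 0 0"}}

```text
time: 9.63
ee_pos: [490.4, -239.9, 159.8]
tcp_rot: [0.0, 0.997, 0.071, 0.0]
wrist_force: [-0.2, 1.1, 3.7]
gripper_width: 10.5
gripper_force: 45.0
```

Contact (about 4 N, roughly 1.4 mm of latch travel). Press about 7 mm more, then check.

>>> {"fn": "jog_arm", "kwargs": {"moves": "0 0 0.03 0 0 0; 0 0 0.06 0 0 0; 0 0 0.09 0 0 0; 0 0 0.12 0 0 0; 0 0 0.15 0 0 0; 0 0 0.17 0 0 0; 0 0 0.17 0 0 0; 0 0 0.17 0 0 0; 0 0 0.17 0 0 0"}}

```text
time: 10.38
ee_pos: [490.9, -240.1, 154.1]
tcp_rot: [0.001, 0.997, 0.071, 0.001]
wrist_force: [-1.4, 0.5, 8.4]
gripper_width: 10.6
gripper_force: 45.0
```

```bash
python3 - <<'E'
from h import *
for i in range(3):
    r.grab_frame('side'); o=r.get_obs(); print(o['ee_pos'],o['wrist_force'])
E
```

```text
[ 490.94813895 -240.07565364  154.10589009] [-1.30045242  0.90317227  9.42041826]
[ 490.95165991 -240.05236641  154.08987584] [-0.16041346  1.29570625  8.39476563]
[ 490.92824262 -240.07563477  154.09612894] [-0.10730459  0.30474489  9.62853275]
```

>>> {"fn": "jog_arm", "kwargs": {"moves": "0 0 0.02 0 0 0; 0 0 0.04 0 0 0; 0 0 0.06 0 0 0; 0 0 0.065 0 0 0; 0 0 0.065 0 0 0; 0 0 0.065 0 0 0"}}

```text
time: 11.03
ee_pos: [491.2, -240.2, 152.1]
tcp_rot: [0.001, 0.997, 0.072, 0.001]
wrist_force: [-0.6, 0.8, 10.3]
gripper_width: 10.6
gripper_force: 45.0
```

```bash
python3 - <<'E'
from h import *
for i in range(3):
    r.grab_frame('side'); o=r.get_obs(); print(o['ee_pos'],o['wrist_force'])
A=R.from_quat(np.array(o['tcp_rot'])[[1,2,3,0]]).as_matrix(); t=np.radians(8.2)
print('100mm slide units',A.T@np.array([-np.sin(t)*100,np.cos(t)*100,0])/40)
E
```

```text
[ 491.16473578 -240.1924778   152.01098957] [-1.62546004  0.60559718 10.24350675]
[ 491.20031714 -240.17642684  152.06587541] [-0.87332549  1.15193266  9.73941769]
[ 491.1594965  -240.20552378  152.03908933] [-0.29934027  1.00393769 10.77760197]
100mm slide units [-2.38186615e-05 -2.49999564e+00 -4.67084770e-03]
```

>>> {"fn": "jog_arm", "kwargs": {"moves": "0 -0.03 0 0 0 0; 0 -0.06 0 0 0 0; 0 -0.09 0 0 0 0; 0 -0.12 0 0 0 0; 0 -0.15 0 0 0 0; 0 -0.18 0 0 0 0; 0 -0.21 0 0 0 0; 0 -0.24 0 0 0 0; 0 -0.24 0 0 0 0; 0 -0.24 0 0 0 0"}}

```text
time: 12.02
ee_pos: [490.1, -231.9, 152.5]
tcp_rot: [0.002, 0.997, 0.072, 0.002]
wrist_force: [-0.5, -2.4, 9.7]
gripper_width: 11.3
gripper_force: 45.1
```

>>> {"fn": "jog_arm", "kwargs": {"moves": "0 -0.04 0.015 0 0 0; 0 -0.1 0.015 0 0 0; 0 -0.16 0.015 0 0 0; 0 -0.22 0.015 0 0 0; 0 -0.28 0.015 0 0 0; 0 -0.34 0.015 0 0 0; 0 -0.4 0.015 0 0 0; 0 -0.46 0.015 0 0 0; 0 -0.5 0.015 0 0 0; 0 -0.5 0.015 0 0 0"}}

```text
time: 12.85
ee_pos: [487.3, -212.0, 151.9]
tcp_rot: [0.002, 0.997, 0.072, 0.002]
wrist_force: [-0.9, -1.5, 9.9]
gripper_width: 10.9
gripper_force: 45.1
```

>>> {"fn": "jog_arm", "kwargs": {"moves": "0 -0.06 0 0 0 0; 0 -0.14 0 0 0 0; 0 -0.24 0 0 0 0; 0 -0.34 0 0 0 0; 0 -0.44 0 0 0 0; 0 -0.54 -0.05 0 0 0; 0 -0.64 -0.1 0 0 0; 0 -0.74 -0.15 0 0 0; 0 -0.84 -0.15 0 0 0; 0 -0.94 -0.15 0 0 0"}}

```text
time: 13.68
ee_pos: [481.4, -174.5, 156.8]
tcp_rot: [0.002, 0.997, 0.072, 0.001]
wrist_force: [-0.6, -2.3, 6.8]
gripper_width: 10.9
gripper_force: 45.1
```

>>> {"fn": "jog_arm", "kwargs": {"moves": "0 -0.06 0 0 0 0; 0 -0.14 0 0 0 0; 0 -0.22 0 0 0 0; 0 -0.3 0 0 0 0; 0 -0.38 0 0 0 0; 0 -0.44 0 0 0 0; 0 -0.48 0 0 0 0; 0 -0.5 0 0 0 0; 0 -0.5 0 0 0 0"}}

```text
time: 14.43
ee_pos: [478.5, -154.5, 156.6]
tcp_rot: [0.002, 0.997, 0.072, 0.001]
wrist_force: [-0.4, -2.5, 6.3]
gripper_width: 10.6
gripper_force: 45.1
```

>>> {"fn": "jog_arm", "kwargs": {"moves": "0 -0.04 0 0 0 0; 0 -0.08 0 0 0 0; 0 -0.12 0 0 0 0; 0 -0.16 0 0 0 0; 0 -0.2 0 0 0 0; 0 -0.24 0 0 0 0; 0 -0.28 0 0 0 0; 0 -0.28 0 0 0 0"}}

```text
time: 15.1
ee_pos: [476.9, -143.3, 156.5]
tcp_rot: [0.002, 0.997, 0.072, 0.001]
wrist_force: [-0.8, -2.3, 6.4]
gripper_width: 11.1
gripper_force: 45.1
```

```bash
python3 - <<'E'
from h import *
im,o=snap('wrist','w4');C=cam('wrist',o);print(o['ee_pos'],o['wrist_force'])
h=cv2.cvtColor(im,cv2.COLOR_RGB2HSV).astype(int)
m=np.zeros(im.shape[:2],bool);s=h[190:275,285:375];m[190:275,285:375]=((s[...,0]<8)|(s[...,0]>170))&(s[...,1]>100)
n,l,st,ce=cv2.connectedComponentsWithStats(m.astype(np.uint8))
pts=np.array([c for c,a in zip(ce[1:],st[1:,4]) if a>=3],float); w=onz(C,pts,98)[:,:2]
c=np.array([488.2,-240]);t=np.radians(8.2);u=np.array([-np.sin(t),np.cos(t)])
a=(w-c)@u;print('dots along',np.sort(a).round(1),'lid ~',(a.min()+a.max())/2)
E
```

```text
[ 476.90083399 -143.2804926   156.54823072] [-0.81097069 -2.33241049  6.37457913]
dots along [ 83.   84.6  84.7  88.5  89.2  95.5 101.6 106.2 106.3 108.1] lid ~ 95.56168225340869
```

>>> {"fn": "jog_arm", "kwargs": {"moves": "0 -0.02 0 0 0 0; 0 -0.04 0 0 0 0; 0 -0.06 0 0 0 0; 0 -0.075 0 0 0 0; 0 -0.075 0 0 0 0"}}

```text
time: 15.57
ee_pos: [476.5, -140.5, 156.5]
tcp_rot: [0.002, 0.997, 0.072, 0.001]
wrist_force: [0.8, -1.6, 6.6]
gripper_width: 11.0
gripper_force: 45.1
```

>>> {"fn": "jog_arm", "kwargs": {"moves": "0 0.03 0 0 0 0; 0 0.045 0 0 0 0; 0 0.045 -0.1 0 0 0; 0 0.045 -0.2 0 0 0; 0 0.045 -0.35 0 0 0; 0 0.045 -0.5 0 0 0; 0 0.045 -0.7 0 0 0; 0 0.045 -1 0 0 0; 0 0.045 -1.4 0 0 0; 0 0.045 -1.85 0 0 0"}}

```text
time: 16.4
ee_pos: [475.4, -140.8, 229.7]
tcp_rot: [-0.0, 0.997, 0.072, -0.001]
wrist_force: [0.9, 0.0, -0.2]
gripper_width: 11.0
gripper_force: 45.0
```

```bash
python3 - <<'E'
from h import *
im,o=snap('wrist','w5');C=cam('wrist',o);p=o['ee_pos'];print(p,o['wrist_force'])
h=cv2.cvtColor(im,cv2.COLOR_RGB2HSV).astype(int)
m=np.zeros(im.shape[:2],bool);s=h[170:275,285:375];m[170:275,285:375]=((s[...,0]<8)|(s[...,0]>170))&(s[...,1]>100)
n,l,st,ce=cv2.connectedComponentsWithStats(m.astype(np.uint8))
pts=np.array([c for c,a in zip(ce[1:],st[1:,4]) if a>=3],float); w=onz(C,pts,98)[:,:2]
c=np.array([488.2,-240]);t=np.radians(8.2);u=np.array([-np.sin(t),np.cos(t)])
a=(w-c)@u;print('dots along',len(a),'lid ~',(a.min()+a.max())/2)
print(proj(C,[p-np.array([0,0,86])]))
for v in range(222,256,3):
    q=h[v,295:355];ww=np.nonzero((q[:,1]>75)&(q[:,0]>5)&(q[:,0]<25))[0]
    print(v,(ww.min()+295,ww.max()+295,len(ww)) if len(ww) else None)
A=R.from_quat(np.array(o['tcp_rot'])[[1,2,3,0]]).as_matrix()
print(np.degrees(np.arctan2(A[1,0],A[0,0])),A.T@(np.array([568.5,174,222])-p)/40)
E
```

```text
[ 475.4213676  -140.79160995  229.74322918] [ 9.37612025e-01  1.86642454e-04 -2.20579732e-01]
dots along 10 lid ~ 98.0637346384959
[[324.65229952 237.41010665]]
222 (np.int64(319), np.int64(335), 17)
225 (np.int64(318), np.int64(336), 19)
228 (np.int64(319), np.int64(336), 18)
231 (np.int64(321), np.int64(333), 13)
234 (np.int64(321), np.int64(331), 11)
237 (np.int64(319), np.int64(332), 14)
240 (np.int64(318), np.int64(334), 17)
243 (np.int64(318), np.int64(333), 16)
246 (np.int64(317), np.int64(333), 17)
249 (np.int64(317), np.int64(334), 18)
252 (np.int64(317), np.int64(334), 18)
255 (np.int64(316), np.int64(334), 19)
8.204644652306737 [ 3.4264909  -7.45699723  0.19543361]
```

>>> {"fn": "jog_arm", "kwargs": {"moves": "0.1 -0.3 0 0 0 -1; 0.3 -0.8 0 0 0 -2; 0.6 -1.4 0 0 0 -3; 0.9 -2 0 0 0 -4; 1.2 -2.6 0 0 0 -5; 1.5 -3.2 0 0 0 -6; 1.8 -3.8 0 0 0 -7; 2.1 -4.4 0 0 0 -8; 2.3 -5 0 0 0 -8.5; 2.4 -5.2 0 0 0 -8.5"}}

```text
time: 17.28
ee_pos: [541.4, 81.3, 229.3]
tcp_rot: [-0.001, 0.903, 0.43, 0.0]
wrist_force: [0.7, -0.5, -0.7]
gripper_width: 10.6
gripper_force: 45.0
```

```bash
cat > g.py <<'E'
from h import *
import sys
z=float(sys.argv[1]);o=r.get_obs();A=R.from_quat(np.array(o['tcp_rot'])[[1,2,3,0]]).as_matrix()
T=np.c_[[0,1,0],[1,0,0],[0,0,-1]]
print(o['ee_pos'],A.T@(np.array([568.4,174.0,z])-o['ee_pos'])/40,np.degrees(R.from_matrix(A.T@T).as_rotvec())/5,o['wrist_force'])
E
python3 g.py 222
```

```text
[541.44167848  81.28119236 229.27940314] [ 2.22399692 -0.93817418  0.18436574] [-5.48347039e-03 -1.12240648e-02 -7.81716045e+00] [ 0.74012682 -0.51550938 -0.6702277 ]
```

>>> {"fn": "jog_arm", "kwargs": {"moves": "0.2 -0.1 0.05 0 0 -1; 0.6 -0.25 0.1 0 0 -2; 1 -0.4 0.18 0 0 -3; 1.4 -0.6 0.18 0 0 -4; 1.8 -0.75 0.18 0 0 -5; 2.1 -0.9 0.18 0 0 -6; 2.22 -0.94 0.18 0 0 -7; 2.22 -0.94 0.18 0 0 -7.8; 2.22 -0.94 0.18 0 0 -7.8; 2.22 -0.94 0.18 0 0 -7.8"}}

```text
time: 18.12
ee_pos: [568.4, 170.6, 222.0]
tcp_rot: [0.0, 0.71, 0.704, -0.0]
wrist_force: [0.9, 0.2, -1.0]
gripper_width: 10.8
gripper_force: 45.0
```

```bash
python3 g.py 135; python3 - <<'E'
from h import *
im,o=snap('wrist','w6');cv2.imwrite('pics/w6c.png',cv2.resize(im[140:300,220:430,::-1],None,fx=3,fy=3))
C=cam('wrist',o);p=o['ee_pos'];print(proj(C,[p-np.array([0,0,86]),[568.4,174,45],[568.4,174,10]]))
E
```

```text
[568.4383627  170.60052649 222.00428633] [ 8.56836042e-02 -1.29026556e-03  2.17507965e+00] [-0.00181166  0.00371766 -0.09065147] [ 0.94203902  0.23582305 -0.9685694 ]
[[325.87395831 237.23835621]
 [325.76585666 211.17048164]
 [325.76230538 205.3995234 ]]
```

View pics/w6c.png

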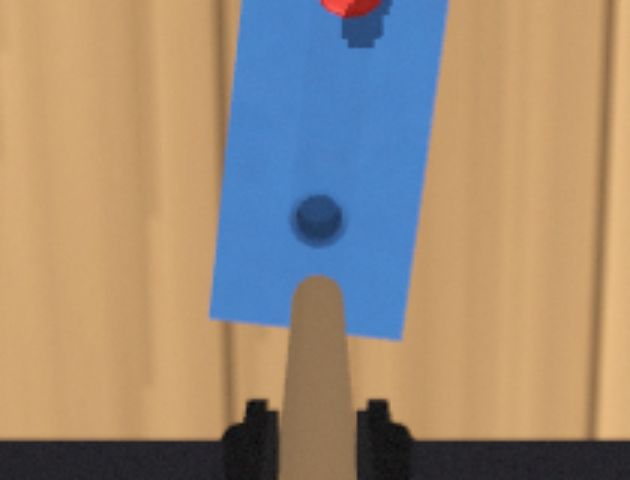

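The socket at crop (319,220) and the tip at (319,290) show the same small bias against the prediction, so the original grasp position holds. Lower to just above the socket.

>>> {"fn": "jog_arm", "kwargs": {"moves": "0.085 0 0 0 0 -0.09; 0.085 0 0.3 0 0 -0.09; 0.085 0 0.7 0 0 -0.09; 0.085 0 1.1 0 0 -0.09; 0.085 0 1.5 0 0 -0.09; 0.085 0 1.9 0 0 -0.09; 0.085 0 2.1 0 0 -0.09; 0.085 0 2.1 0 0 -0.09; 0.085 0 2.1 0 0 -0.09; 0.085 0 2.1 0 0 -0.09"}}

```text
time: 19.0
ee_pos: [569.1, 174.5, 139.1]
tcp_rot: [0.0, 0.706, 0.708, 0.001]
wrist_force: [-0.4, 0.3, 0.2]
gripper_width: 11.1
gripper_force: 45.0
```

```bash
python3 g.py 96.5
```

```text
[569.09069828 174.54014769 139.0816245 ] [-0.01379787 -0.01899503  1.06450742] [ 0.01824029 -0.00363996  0.02778848] [-0.38296105  0.25695692  0.22236921]
```

>>> {"fn": "jog_arm", "kwargs": {"moves": "-0.014 -0.018 0.05 0 0 0; -0.014 -0.018 0.12 0 0 0; -0.014 -0.018 0.19 0 0 0; -0.014 -0.018 0.26 0 0 0; -0.014 -0.018 0.33 0 0 0; -0.014 -0.018 0.4 0 0 0; -0.014 -0.018 0.4 0 0 0"}}

```text
time: 19.58
ee_pos: [567.4, 173.8, 121.2]
tcp_rot: [-0.0, 0.706, 0.708, -0.0]
wrist_force: [0.7, -0.2, -1.2]
gripper_width: 10.9
gripper_force: 45.0
```

>>> {"fn": "jog_arm", "kwargs": {"moves": "0 0.015 0.07 0 0 0; 0 0.015 0.14 0 0 0; 0 0.015 0.22 0 0 0; 0 0.015 0.3 0 0 0; 0 0.015 0.38 0 0 0; 0 0.015 0.46 0 0 0; 0 0.015 0.54 0 0 0; 0 0.015 0.6 0 0 0; 0 0.015 0.6 0 0 0; 0 0.015 0.6 0 0 0"}}

```text
time: 20.42
ee_pos: [568.2, 173.8, 97.8]
tcp_rot: [-0.0, 0.706, 0.708, -0.0]
wrist_force: [-0.2, 0.2, 0.2]
gripper_width: 10.8
gripper_force: 45.0
```

>>> {"fn": "jog_arm", "kwargs": {"moves": "0 0 0.02 0 0 0; 0 0 0.03 0 0 0; 0 0 0.03 0 0 0; 0 0 0.03 0 0 0"}}

```text
time: 20.75
ee_pos: [568.4, 173.9, 97.0]
tcp_rot: [0.0, 0.706, 0.708, 0.0]
wrist_force: [-0.4, 0.2, -0.8]
gripper_width: 11.0
gripper_force: 45.0
```

>>> {"fn": "jog_arm", "kwargs": {"moves": "0 0 0 0 0 0; 0 0 0 0 0 0; 0 0 0 0 0 0; 0 0 0 0 0 0; 0 0 0 0 0 0; 0 0 0 0 0 0; 0 0 0 0 0 0; 0 0 0 0 0 0; 0 0 0 0 0 0; 0 0 0 0 0 0", "gripper": -1}}

```text
time: 21.58
ee_pos: [568.3, 173.9, 96.8]
tcp_rot: [-0.0, 0.706, 0.708, -0.0]
wrist_force: [-0.1, 0.1, 0.3]
gripper_width: 72.2
gripper_force: 0.0
```

>>> {"fn": "jog_arm", "kwargs": {"moves": "0 0 -0.2 0 0 0; 0 0 -0.6 0 0 0; 0 0 -1 0 0 0; 0 0 -1.5 0 0 0; 0 0 -2 0 0 0; 0 0 -2.5 0 0 0; -0.5 0 -2.5 0 0 0; -1.1 0 -2.5 0 0 0; -1.1 0 -2.5 0 0 0; -1.1 0 -2.5 0 0 0"}}

```text
time: 22.42
ee_pos: [568.6, 129.3, 197.6]
tcp_rot: [0.0, 0.707, 0.707, 0.0]
wrist_force: [-0.4, 0.6, 0.2]
gripper_width: 95.2
gripper_force: 0.0
```

```bash
python3 - <<'E'
from h import *
snap('scene','s9');snap('side','d9');im,o=snap('wrist','w9');print(o['ee_pos'],o['gripper_width'],o['time'])
a=cv2.imread('pics/s9.png')[170:280,130:500];b=cv2.imread('pics/d9.png')[160:390,130:540]
f=lambda x:cv2.resize(x,(600,int(x.shape[0]*600/x.shape[1])))
cv2.imwrite('pics/end.png',np.vstack([f(a),f(b)]))
E
```

```text
[568.39553742 130.24188387 197.06180251] 95.47945158406692 22.5167
```

View pics/end.png

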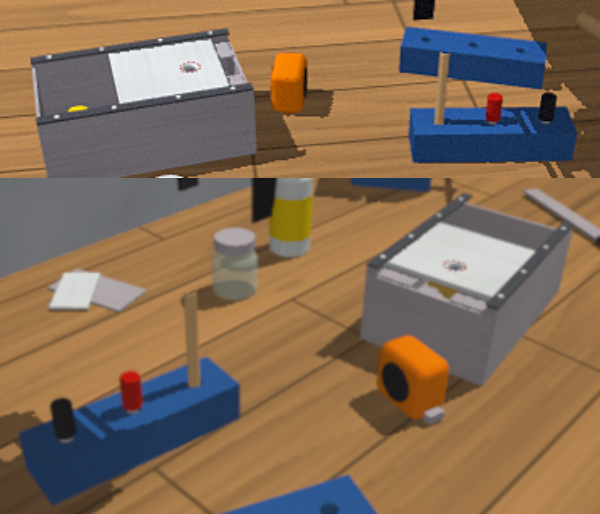

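Both views show the lid fully open, the dowel standing upright in its socket (crop (440,90)), the punches in place, and the gripper clear.

```bash
python3 -c "
from station import r
print(r.finish_job())"
```

```text
the job is handed in; nothing more can be done
None
```

The latch released under about 11 N, the lid is open about 98 of its 100 mm, and the dowel stands released and upright in its socket with the punches where they were; the job was handed in at about 22.5 s, and no verdict was returned.

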